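# Weigh a basket of buckles on the bench spring scale

### The job

Weigh the red basket of brass buckles: pick it up by its wooden grip, thread its wire bail over the hook of the spring scale, and ease it down slowly, letting go only when the spring carries the whole weight, so that the pointer settles without jumping or bouncing and the basket is left hanging free. Keep the basket upright, never strain the scale or pull the hook down to the end of its travel, do not push on the scale with the gripper, and leave everything else on the bench where it is.

Things in the scene. Friction and masses are not known exactly. Their poses are not given: they have to be found in the camera images.
- basket: Red open tray, 120 (its x) x 100 (its y) x 50 mm high, half full of brass buckles, weight unknown (0.20 to 0.70 kg). Origin: centre of its underside, z up. A 6 mm steel wire bail stands over it in its y-z plane, gable-shaped (uprights at y = -46 and +46 mm, 74 mm high, sloping up to the apex at 105 mm).
- bail_apex (a point): Underside of the bail's wire at its apex, 102 mm straight above the basket's origin: the spot that rests on the hook. The window under it is open along the basket's x, down to the tray's rim (50 mm above the underside); the hook goes in along the basket's x, from either end.
- basket_grip (a point): Gripping spot of the upright light wooden grip that stands on the bail: 24 x 24 mm square (faces along the basket's x and y), from 108 to 170 mm above the basket's underside; this point is 150 mm above it, on the centre line.
- scale: Grey bench spring scale, fixed to the bench. Base 200 x 150 x 14 mm; square column 55 x 60 mm, 302 mm high. Origin: under the base, z up. The hook arm sticks out along the scale's own -x at y = 0; the column's front face is at x = +8 mm. A white graduated face with a red pointer is on the column's -y side.
- hook_seat (a point): Top of the steel hook's trough, where the bail must rest: 120 mm from the scale's origin along its -x, 210 mm above the bench when unloaded; sinks with the hook. 8 mm round bar in the scale's x-z plane; trough 14 mm long with sloping ends; upturned tip 23 mm further out tops out 22 mm above the seat, arm behind 16 mm above it (its underside 8 mm above); lowest point 8 mm below the seat.
- hook (a joint): How far hook and pointer have sunk, m: 0 unloaded, grows downward, end of travel 0.085. Lightly damped spring, 100 N/m: at rest the weight hung on it in N is 100 times this value (0.019 to 0.069 here). While the basket is gripped the hook only follows the hand, so this value does not tell whether the spring carries the weight. It must never move faster than 0.05 m/s.
- other_basket: Blue basket of steel buckles with a black grip, same form and size as the red one; to be left alone. Origin: centre of underside.
- spool: Pink thread spool, 64 mm across, 65 mm high; bystander. Origin: centre of underside.
- hammer: Brass-handled hammer with a red and black head, about 210 mm long, lying on a 6 mm tan leather board near the middle of the bench; bystander.
- dye_jar: Small dye jar, 56 mm across, 85 mm high; bystander.
- burnisher: Wooden block 90 x 45 x 30 mm; bystander.
- offcut_block: Tan block 70 x 100 x 22 mm; bystander.
Things that resemble listed ones, but are neither listed nor needed, are in the scene too. Several things have the shape of the basket; the one meant has the colours described above.

How it is judged:
On the way, in this order (a step that is already met when the one before it is completed fails the run):
1. the basket is lifted clear of the bench in the gripper (height (world z) of basket above 0.05 m and contact force between basket and scale below 0.05 N and contact force between the fingers and basket above 1 N), for 0.2 s.
2. the bail rests on the hook and sinks it while the gripper still holds the basket (horizontal distance between bail_apex and hook_seat below 0.018 m and z of bail_apex in the frame of hook_seat between -0.008 and 0.012 m and contact force between basket and scale above 0.4 N and value of joint hook above 0.004 m and contact force between the fingers and basket above 1 N), for 0.2 s.
3. the basket is let go and hangs on the hook (horizontal distance between bail_apex and hook_seat below 0.018 m and z of bail_apex in the frame of hook_seat between -0.008 and 0.012 m and value of joint hook above 0.015 m and contact force between the fingers and basket below 0.05 N), for 0.2 s.
At the end, for the whole second after the job is handed in: Red basket released, hanging in the hook trough (apex within 18 mm of the seat from above, 8 mm below to 12 mm above it), over 15 mm off the bench, tilt under 0.2 rad, over 1 N on the hook, hook sunk over 15 mm and slower than 15 mm/s, basket slower than 40 mm/s (horizontal distance between bail_apex and hook_seat below 0.018 m and z of bail_apex in the frame of hook_seat between -0.008 and 0.012 m and value of joint hook above 0.015 m and velocity of joint hook between -0.015 and 0.015 m/s and linear speed of basket below 0.04 m/s and angle between basket's own z axis and vertical below 0.2 rad and height (world z) of basket above 0.015 m and contact force between basket and scale above 1 N); the robot touches nothing.
It fails at once if the hook and its pointer move faster than 0.05 m/s, down or up (load dropped, or let go before or beyond the balance point) (velocity of joint hook above 0.05 m/s or velocity of joint hook below -0.05 m/s).
It fails at once if the scale is strained: hook pulled past 80 mm of its travel, or the basket bearing on the scale with more than 20 N (value of joint hook above 0.08 m or contact force between basket and scale above 20 N).
It fails at once if the robot presses on the scale with more than 3 N (contact force between any of the fingers, the arm and scale above 3 N).
It fails at once if the red basket is tipped by more than 0.45 rad (angle between basket's own z axis and vertical above 0.45 rad).
It fails at once if something else on the bench is moved by more than 30 mm (distance of any of other_basket, spool, hammer, dye_jar, burnisher, offcut_block from where it was at the start of the episode above 0.03 m).
It also fails if it takes over 61 s, if anything falls off the work surface, if the arm or the gripper's body presses on something with over 40 N, if the wrist force passes 120 N, or if a joint passes its speed limit or range.

### The arm

A 6-joint arm with a two-finger parallel gripper is mounted at the origin on the work surface. World frame = base frame: x ahead of the robot, y to its left, z up, the work surface at z = 0. Lengths are in m, angles in rad, forces in N, time in s.
With the tool pointing down it reaches from about 0.35 to 1 m from the base axis. Payload 7.1 kg.
Tool frame: the origin (TCP) lies midway between the tips of the shut fingers; the grasp point (between the pads) lies 19 mm behind it; z points along the fingers, x is the direction in which the jaws open and shut, and the axes are right-handed (so a half turn about z gives the same grasp; the last joint's range is limited). The gripper opens to 85 mm and grips with 20 to 120 N. Pads are 22 mm wide; open, the fingers measure 114 mm over their backs; the gripper's body (76 mm by 85 mm) begins 54 mm behind the grasp point. The pads swing forward as they close: fully open they stand 13 mm farther back than shut.
Start: joints at [-1.345, 0.423, 1.63, -0, 1.089, -0.019], TCP at [0.151, -0.606, 0.231] pointing down, gripper open.
Joint ranges: [-3, 3], [-0.9, 2.11], [0.09, 2.58], [-1.31, 4.45], [0.11, 2.69], [-2.54, 2.54]. Speed limits (rad/s): [2.39, 2.39, 3.01, 3.14, 3.14, 3.14].

### API

Orientations are given as a unit quaternion [x, y, z, w].
In Python, from bench import r gives the robot as it stands.
- The arm moves only by the tool move_arm, never from a script. Its argument "targets" is a list of rows, each an object of numbers: "x", "y", "z": the shift along the tool's x, y, z in m; "wx", "wy", "wz": the turn, a rotation vector about the tool's x, y, z in rad; "grip": the finger opening in m, from 0 to 0.0854. In form: [{"x": .., "y": .., "z": .., "wx": .., "wy": .., "wz": .., "grip": ..}, ...]. A call has 1 to 10 rows; each row shifts and turns the commanded pose from where the row before left it, along the tool's axes as they then stand; what a row does not reach is not made up. A row lasts 1/10 s, in which the tool goes at most 50 mm and 8.59 degrees, less where a joint would pass 70% of its speed; a pose out of reach is approached as far as the arm can. A call is refused whole if a number of a shift passes 0.05 or a number of a turn 0.15, either way. A call with a gripper value outside its range is refused whole. The fingers move at their own pace and stop on an object; the grip force is fixed at half the most. Time passes only in rows, so rows that do not move let the fingers close. It gives the time, the measured TCP pose, the force and the opening at its end, in the units of the state.
- r.get_obs(): the state, without advancing time (a new reading comes with each control period).
- r.get_image(name): name is "scene" or "side" or "wrist"; returns (picture, depth): 480x640x3 uint8, red, green, blue; 480x640 float32, m along the optical axis (not along the pixel's ray), 0 where there is no reading.
- r.camera_params(name): a dict with "vfov" (degrees; the focal length in pixels is half the picture's height over the tangent of half this angle, whatever the lens; pixels are square), "cx", "cy" (the principal point, pixels), "k1" (the pictures are not rectified: a ray, as slopes to the right and down, at radius r is drawn at 1 + k1 r^2 times it, then the intrinsics apply), "R" (3x3) and "t" (3): a world point X has camera coordinates R X + t. Camera axes: x right, y down, z forward; pixel columns grow to the right and rows downward; lengths in m; the calibration is good to about 2 mm. A picture is of the moment at which its call begins: read the wrist's pose just before it. camera_params takes no time and is no camera call; for the wrist camera it gives the pose at the moment of the call.
- r.hand_in(): hands the job in, once; it reports no verdict.
The state is a dict: "clock": time; "joints": joint angles; "dq": joint speeds; "effort": joint torques, N m; "tcp_pos": TCP position; "orientation": TCP orientation; "wrist_force": force on the tool from outside, world axes, zero at the start; "ft_torque": the same for the moment, N m; "finger_gap": opening from 0.0 (shut) to 1.0 (fully open).
Only numpy, scipy, OpenCV 4.12 (cv2) and the standard library are available. Lean on these libraries where they do the work, as an engineer would, in place of code of your own. Each camera call takes 0.05 s, during which the arm holds its last target. There are 200 camera calls.

## Working session

There is one attempt and no reset: what is moved stays moved. The work goes in short steps, Python scripts to look and compute and a tool call to move; the robot and the scene stay as the last step left them, time stands still between calls to the robot, and variables do not carry over. Pictures are saved under pics/ and viewed, about 8 in all and at most 12, crops included, and the job is handed in when it is done.

Besides the shell and the picture viewer there is one more tool, called after "Emit:" as name([rows], argument=value, ...), one row to a line, values as JSON. move_arm: Moves the arm, as the interface text tells. Its arguments: {"type":"object","properties":{"targets":{"type":"array","items":{"type":"object","properties":{"x":{"type":"number"},"y":{"type":"number"},"z":{"type":"number"},"wx":{"type":"number"},"wy":{"type":"number"},"wz":{"type":"number"},"grip":{"type":"number"}}}}},"required":["targets"]}

```bash
mkdir -p pics
cat > h.py <<'E'
import numpy as np,cv2
from bench import r
def cam(n):
    p=r.camera_params(n); im,d=r.get_image(n); return p,im,d
def slopes(p,uv):
    f=240/np.tan(np.radians(p['vfov'])/2)
    K=np.array([[f,0,p['cx']],[0,f,p['cy']],[0,0,1.]])
    return cv2.undistortPoints(np.array(uv,float).reshape(-1,1,2),K,np.array([p['k1'],0,0,0,0.])).reshape(-1,2)
def pts(p,uv,z):
    s=slopes(p,uv); X=np.c_[s,np.ones(len(s))]*np.array(z,float).reshape(-1,1)
    return (X-np.array(p['t']))@np.array(p['R'])
def cloud(p,d,m):
    v,u=np.nonzero(m&(d>0)); return pts(p,np.c_[u,v],d[v,u])
E
cat > a.py <<'E'
from h import *
o=r.get_obs();print({k:np.round(v,3).tolist() for k,v in o.items()})
for n in('scene','side'):
    p,im,d=cam(n);cv2.imwrite(f'pics/{n}0.png',im[:,:,::-1]);np.savez(f'{n}.npz',im=im,d=d);print(n,np.round(p['R'],2).tolist(),p['t'],p['vfov'])
E
python3 a.py
```

```text
{'clock': 0.0, 'joints': [-1.345, 0.424, 1.631, 0.0, 1.089, -0.019], 'dq': [0.001, 0.001, -0.0, -0.0, -0.001, -0.001], 'effort': [0.0, -55.738, -28.175, -0.0, 0.007, -0.0], 'tcp_pos': [0.151, -0.606, 0.231], 'orientation': [0.788, -0.615, -0.001, -0.0], 'wrist_force': [-0.237, 0.069, -0.189], 'ft_torque': [0.008, -0.025, -0.028], 'finger_gap': 0.999}
scene [[-0.16, 0.99, -0.01], [0.69, 0.11, -0.72], [-0.7, -0.13, -0.7]] [ 0.11387288 -0.25990041  1.69360374] 47.77561953736929
side [[-0.94, -0.35, -0.01], [-0.19, 0.52, -0.83], [0.3, -0.78, -0.55]] [0.47988438 0.22358666 0.93806025] 54.70486347496107
```

View pics/scene0.png

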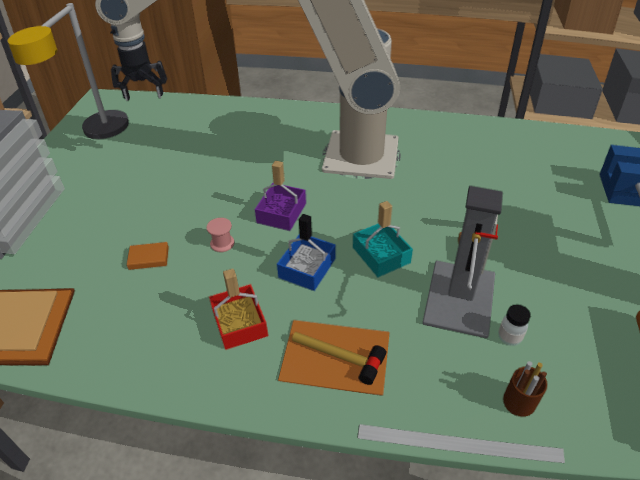

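View pics/side0.png

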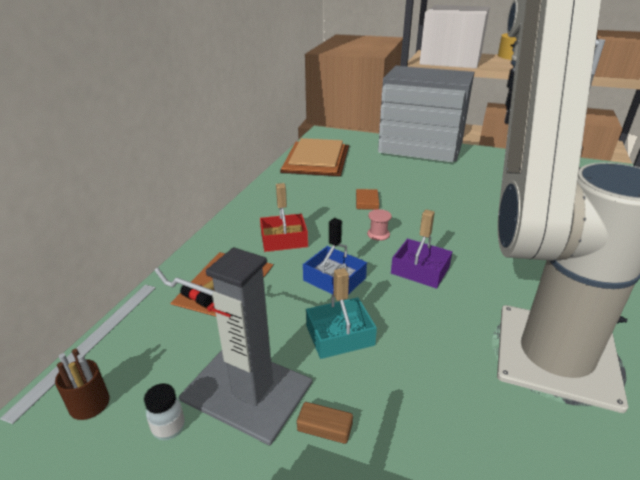

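Scene: the red basket is at (238,317) with its grip at (231,283), and the scale base is at (460,297) with its hook arm near (475,250). Side: the hook tip is at about (158,272) and the column top at (238,262). Next I'll measure both.

```bash
cat > b.py <<'E'
from h import *
for n in('scene','side'):
    p=r.camera_params(n);z=np.load(n+'.npz');im,d=z['im'],z['d']
    hsv=cv2.cvtColor(im,cv2.COLOR_RGB2HSV);H,S,V=cv2.split(hsv)
    v,u=np.mgrid[:480,:640]
    def box(a,b,c,e): return (u>=a)&(u<=c)&(v>=b)&(v<=e)
    red=((H<6)|(H>174))&(S>180)&(V>70)
    bx=(200,280,275,350) if n=='scene' else (255,180,312,255)
    C=cloud(p,d,red&box(*bx)); C=C[(C[:,2]>-.01)&(C[:,2]<.07)]
    top=C[C[:,2]>.044]
    print(n,'basket top rim rect',cv2.minAreaRect(top[:,:2].astype(np.float32)),len(top), 'all',C.min(0).round(3),C.max(0).round(3))
    gx=(222,266,240,300) if n=='scene' else (274,182,290,210)
    wood=(H>8)&(H<20)&(S>60)&box(*gx); G=cloud(p,d,wood); G=G[(G[:,2]>.1)&(G[:,2]<.2)]
    print('grip med',np.median(G,0).round(3),G.min(0).round(3),G.max(0).round(3),len(G))
    bx=(420,180,505,335) if n=='scene' else (180,245,315,440)
    A=cloud(p,d,box(*bx)&(S<60)); 
    t=A[(A[:,2]>.29)&(A[:,2]<.33)]; print('col top',cv2.minAreaRect(t[:,:2].astype(np.float32)),np.median(t,0).round(3),len(t))
    b=A[(A[:,2]>.008)&(A[:,2]<.02)]; print('base',cv2.minAreaRect(b[:,:2].astype(np.float32)),len(b))
    hb=(462,225,484,300) if n=='scene' else (150,262,218,300)
    K=cloud(p,d,box(*hb)&(S<60)&(V>120)); K=K[(K[:,2]>.19)&(K[:,2]<.27)]
    K=K[np.argsort(K[:,0])]
    print('hook',len(K),K[::max(1,len(K)//25)].round(3).tolist())
    pt=cloud(p,d,red&(box(470,215,500,245) if n=='scene' else box(205,300,235,320)));print('pointer',np.median(pt,0).round(3))
s=np.load('scene.npz')['im'][170:340,400:540,::-1]; t=np.load('side.npz')['im'][240:410,140:280,::-1]
w=np.load('scene.npz')['im'][250:360,190:290,::-1]
cv2.imwrite('pics/c1.png',np.hstack([cv2.resize(s,(350,425),interpolation=2),cv2.resize(t,(350,425),interpolation=2)]))
E
python3 b.py
```

```text
scene basket top rim rect ((0.6914546489715576, -0.19792211055755615), (0.1225678101181984, 0.09889375418424606), 31.043376922607422) 299 all [ 0.616 -0.267 -0.001] [ 0.768 -0.125  0.056]
grip med [ 0.699 -0.194  0.153] [ 0.677 -0.211  0.109] [ 0.708 -0.181  0.174] 295
col top ((0.5296977162361145, 0.3016127347946167), (0.07050690054893494, 0.0708998516201973), 82.40846252441406) [0.536 0.301 0.303] 840
base ((0.3635266423225403, 0.29949629306793213), (0.22916154563426971, 0.5776421427726746), 84.7615966796875) 3274
hook 133 [[0.569, 0.295, 0.225], [0.573, 0.295, 0.225], [0.581, 0.298, 0.227], [0.586, 0.296, 0.226], [0.592, 0.296, 0.229], [0.594, 0.293, 0.222], [0.602, 0.297, 0.222], [0.606, 0.293, 0.229], [0.609, 0.294, 0.224], [0.615, 0.293, 0.227], [0.621, 0.289, 0.226], [0.625, 0.289, 0.228], [0.629, 0.289, 0.226], [0.634, 0.291, 0.226], [0.64, 0.289, 0.226], [0.644, 0.286, 0.227], [0.649, 0.286, 0.227], [0.656, 0.288, 0.226], [0.66, 0.284, 0.23], [0.663, 0.287, 0.222], [0.666, 0.284, 0.225], [0.668, 0.287, 0.219], [0.671, 0.284, 0.216], [0.674, 0.284, 0.214], [0.678, 0.283, 0.20
[... 525 characters left out ...]
741), (0.24034355580806732, 0.38311222195625305), 20.593189239501953) 5264
hook 379 [[0.545, 0.332, 0.259], [0.548, 0.327, 0.258], [0.552, 0.332, 0.251], [0.554, 0.331, 0.248], [0.585, 0.293, 0.225], [0.59, 0.296, 0.224], [0.597, 0.291, 0.225], [0.604, 0.293, 0.22], [0.61, 0.288, 0.225], [0.615, 0.29, 0.225], [0.621, 0.289, 0.225], [0.628, 0.287, 0.224], [0.634, 0.288, 0.225], [0.641, 0.286, 0.226], [0.647, 0.289, 0.222], [0.654, 0.283, 0.226], [0.66, 0.286, 0.219], [0.666, 0.286, 0.217], [0.674, 0.284, 0.208], [0.681, 0.283, 0.208], [0.686, 0.282, 0.206], [0.69, 0.276, 0.214], [0.693, 0.28, 0.218], [0.696, 0.279, 0.225], [0.7, 0.281, 0.222], [0.704, 0.276, 0.23]]
pointer [0.561 0.336 0.231]
```

View pics/c1.png

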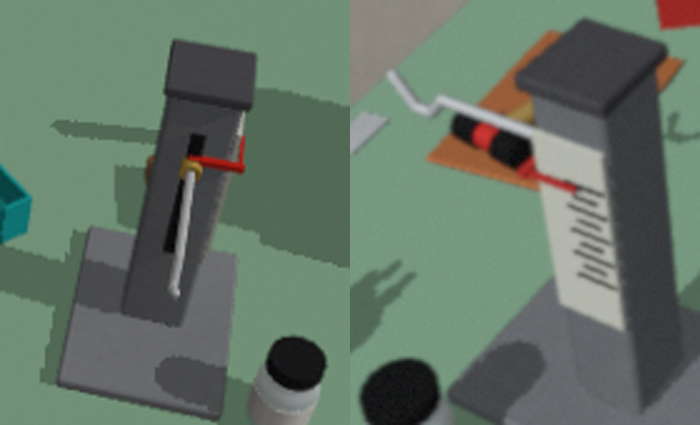

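The crop shows the hook arm running straight out from the column. From the clouds:

| Item | Value |
|---|---|
| Hook seat | about (0.681, 0.282, 0.210) |
| Scale -x direction | about -7.5° in world |
| Red basket centre | about (0.69, -0.197) |
| Basket x axis | about 31° |

I'll move above the basket.

Emit:
move_arm([
  {"x": -0.009, "y": -0.02, "z": -0.005},
  {"x": -0.0177, "y": -0.0415, "z": -0.005},
  {"x": -0.0177, "y": -0.0415, "z": -0.005},
  {"x": -0.0177, "y": -0.0415, "z": -0.005},
  {"x": -0.0177, "y": -0.0415, "z": -0.005},
  {"x": -0.0177, "y": -0.0415, "z": -0.005},
  {"x": -0.0177, "y": -0.0415, "z": -0.005},
  {"x": -0.0177, "y": -0.0415, "z": -0.005},
  {"x": -0.0177, "y": -0.0415, "z": -0.005},
  {"x": -0.0177, "y": -0.0415, "z": -0.005},
])

```text
validation failed for argument at $.ta...
```

Emit:
move_arm([
  {"x": -0.0177, "y": -0.0415},
  {"x": -0.0177, "y": -0.0415},
  {"x": -0.0177, "y": -0.0415},
  {"x": -0.0177, "y": -0.0415},
  {"x": -0.0177, "y": -0.0415},
  {"x": -0.009, "y": -0.021, "wz": -0.1},
  {"wz": -0.1},
  {"wz": -0.095},
  {},
])

```text
validation failed for argument at $.ta...
```

```bash
cat >> h.py <<'E'
from scipy.spatial.transform import Rotation as Ro
def togo(P,yaw):  # tool-axis shift (before turning) to world TCP P; wz so that tool x is at yaw (mod pi)
    o=r.get_obs(); R=Ro.from_quat(o['orientation']).as_matrix()
    y=np.arctan2(R[1,0],R[0,0]); w=(yaw-y+np.pi/2)%np.pi-np.pi/2
    print('t',round(o['clock'],2),'tcp',np.round(o['tcp_pos'],4),'yaw',round(y,4),'tilt',round(np.degrees(np.arccos(-R[2,2])),2),'shift',np.round(R.T@(np.array(P)-o['tcp_pos']),4),'wz',round(-w,4),'F',np.round(o['wrist_force'],2),'gap',round(o['finger_gap'],3),'q',np.round(o['joints'],2))
E
cat > c.py <<'E'
from h import *
togo([.69,-.197,.131],np.radians(121))
p,im,d=cam('wrist');cv2.imwrite('pics/w0.png',im[:,:,::-1])
H,S,V=cv2.split(cv2.cvtColor(im,cv2.COLOR_RGB2HSV))
C=cloud(p,d,((H<6)|(H>174))&(S>180)&(V>60)); t=C[(C[:,2]>.042)&(C[:,2]<.058)]
print('rim',cv2.minAreaRect(t[:,:2].astype(np.float32)),len(t))
A=cloud(p,d,d>0);A=A[(A[:,2]>.16)&(A[:,2]<.18)&(np.hypot(A[:,0]-.69,A[:,1]+.197)<.05)]
if len(A): print('griptop',len(A),cv2.minAreaRect(A[:,:2].astype(np.float32)),np.median(A,0))
E
python3 c.py
```

```text
t 0.1 tcp [ 0.1514 -0.6059  0.2306] yaw -1.326 tilt 0.08 shift [-0.266  -0.6216  0.1   ] wz -0.2963 F [ 0.07 -0.49 -0.26] gap 1.001 q [-1.34  0.42  1.63  0.    1.09 -0.02]Traceback (most recent call last):
  File "c.py", line 5, in <module>
    C=cloud(p,d,((H<6)|(H>174))&(S>180)&(V>60)); t=C[(C[:,2]>.042)&(C[:,2]<.058)]
  File "h.py", line 13, in cloud
    v,u=np.nonzero(m&(d>0)); return pts(p,np.c_[u,v],d[v,u])
                                    ~~~^^^^^^^^^^^^^^^^^^^^^
  File "h.py", line 10, in pts
    s=slopes(p,uv); X=np.c_[s,np.ones(len(s))]*np.array(z,float).reshape(-1,1)
  File "h.py", line 8, in slopes
    return cv2.undistortPoints(np.array(uv,float).reshape(-1,1,2),K,np.array([p['k1'],0,0,0,0.])).reshape(-1,2)
           ~~~~~~~~~~~~~~~~~~~^^^^^^^^^^^^^^^^^^^^^^^^^^^^^^^^^^^^^^^^^^^^^^^^^^^^^^^^^^^^^^^^^^^
cv2.error: OpenCV(4.12.0) /io/opencv/modules/calib3d/src/undistort.dispatch.cpp:347: error: (-215:Assertion failed) CV_IS_MAT(_src) && CV_IS_MAT(_dst) && (_src->rows == 1 || _src->cols == 1) && (_dst->rows == 1 || _dst->cols == 1) && _src->cols + _src->rows - 1 == _dst->rows + _dst->cols - 1 && (CV_MAT_TYPE(_src->type) == CV_32FC2 || CV_MAT_TYPE(_src->type) == CV_64FC2) && (CV_MAT_TYPE(_dst->type) == CV_32FC2 || CV_MAT_TYPE(_dst->type) == CV_64FC2) in function 'cvUndistortPointsInternal'
```

View pics/w0.png

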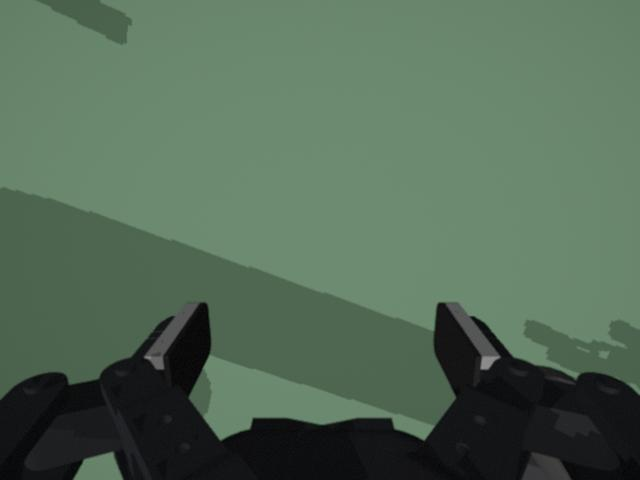

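The moves were refused by validation, so the wrist picture shows only bare bench with the fingers at the bottom. I'll retry with a single full row.

Emit:
move_arm([
  {"x": -0.009, "y": -0.02, "z": -0.005, "wx": 0, "wy": 0, "wz": 0, "grip": 0.085},
])

```text
clock: 0.25
tcp_pos: [0.1674, -0.5932, 0.2354]
orientation: [0.788, -0.616, -0.001, -0.0]
wrist_force: [-0.3, 0.5, -0.8]
finger_gap: 0.993
```

Emit:
move_arm([
  {"x": -0.0177, "y": -0.0415, "z": -0.005, "wx": 0, "wy": 0, "wz": 0, "grip": 0.085},
  {"x": -0.0177, "y": -0.0415, "z": -0.005, "wx": 0, "wy": 0, "wz": 0, "grip": 0.085},
  {"x": -0.0177, "y": -0.0415, "z": -0.005, "wx": 0, "wy": 0, "wz": 0, "grip": 0.085},
  {"x": -0.0177, "y": -0.0415, "z": -0.005, "wx": 0, "wy": 0, "wz": 0, "grip": 0.085},
  {"x": -0.0177, "y": -0.0415, "z": -0.005, "wx": 0, "wy": 0, "wz": 0, "grip": 0.085},
  {"x": -0.0177, "y": -0.0415, "z": -0.005, "wx": 0, "wy": 0, "wz": 0, "grip": 0.085},
  {"x": -0.0177, "y": -0.0415, "z": -0.005, "wx": 0, "wy": 0, "wz": 0, "grip": 0.085},
  {"x": -0.0177, "y": -0.0415, "z": -0.005, "wx": 0, "wy": 0, "wz": 0, "grip": 0.085},
  {"x": -0.0177, "y": -0.0415, "z": -0.005, "wx": 0, "wy": 0, "wz": 0, "grip": 0.085},
])

```text
clock: 1.15
tcp_pos: [0.4936, -0.3462, 0.2814]
orientation: [0.788, -0.615, -0.0, 0.0]
wrist_force: [0.3, -1.0, 0.1]
finger_gap: 0.994
```

Emit:
move_arm([
  {"x": -0.0177, "y": -0.0415, "z": 0, "wx": 0, "wy": 0, "wz": 0, "grip": 0.085},
  {"x": -0.0177, "y": -0.0415, "z": 0, "wx": 0, "wy": 0, "wz": 0, "grip": 0.085},
  {"x": -0.0177, "y": -0.0415, "z": 0, "wx": 0, "wy": 0, "wz": 0, "grip": 0.085},
  {"x": -0.0177, "y": -0.0415, "z": 0, "wx": 0, "wy": 0, "wz": 0, "grip": 0.085},
  {"x": -0.0089, "y": -0.0208, "z": 0, "wx": 0, "wy": 0, "wz": 0, "grip": 0.085},
  {"x": 0, "y": 0, "z": 0, "wx": 0, "wy": 0, "wz": -0.1, "grip": 0.085},
  {"x": 0, "y": 0, "z": 0, "wx": 0, "wy": 0, "wz": -0.1, "grip": 0.085},
  {"x": 0, "y": 0, "z": 0, "wx": 0, "wy": 0, "wz": -0.095, "grip": 0.085},
  {"x": 0, "y": 0, "z": 0, "wx": 0, "wy": 0, "wz": 0, "grip": 0.085},
])

```text
clock: 2.05
tcp_pos: [0.6542, -0.2249, 0.2808]
orientation: [0.87, -0.493, -0.0, 0.0]
wrist_force: [0.6, -0.2, 0.1]
finger_gap: 1.002
```

```bash
python3 c.py
```

```text
t 2.05 tcp [ 0.6542 -0.2249  0.2808] yaw -1.0299 tilt 0.05 shift [-0.0054 -0.0451  0.1498] wz -0.0002 F [ 0.56 -0.22  0.07] gap 1.002 q [-0.35  0.48  1.42  0.    1.24  0.68]
rim ((0.690022349357605, -0.20020583271980286), (0.11739391833543777, 0.09844601899385452), 31.022300720214844) 1655
griptop 1300 ((0.689625084400177, -0.1999955177307129), (0.02402791939675808, 0.023654580116271973), 31.036705017089844) [ 0.69015566 -0.19983728  0.16841839]
```

View pics/w0.png

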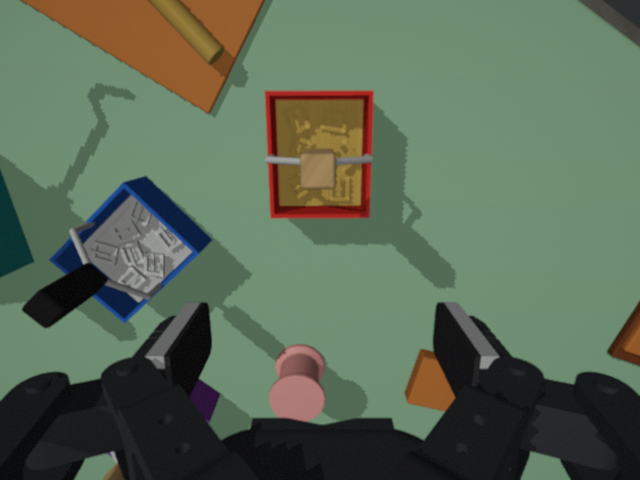

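The wrist view shows the red basket's grip at (318,168), aligned with the jaws. The grip top centre is (0.690, -0.200) and the tray sides are at 31°. I'll align over it, descend and grip.

Emit:
move_arm([
  {"x": -0.0015, "y": -0.022, "z": 0, "wx": 0, "wy": 0, "wz": 0, "grip": 0.085},
  {"x": -0.0014, "y": -0.0215, "z": 0, "wx": 0, "wy": 0, "wz": 0, "grip": 0.085},
  {"x": 0, "y": 0, "z": 0.02, "wx": 0, "wy": 0, "wz": 0, "grip": 0.085},
  {"x": 0, "y": 0, "z": 0.03, "wx": 0, "wy": 0, "wz": 0, "grip": 0.085},
  {"x": 0, "y": 0, "z": 0.03, "wx": 0, "wy": 0, "wz": 0, "grip": 0.085},
  {"x": 0, "y": 0, "z": 0.02, "wx": 0, "wy": 0, "wz": 0, "grip": 0.085},
  {"x": 0, "y": 0, "z": 0, "wx": 0, "wy": 0, "wz": 0, "grip": 0.085},
])

```text
clock: 2.8
tcp_pos: [0.688, -0.1997, 0.1775]
orientation: [0.869, -0.494, -0.003, 0.001]
wrist_force: [0.0, 0.3, 0.1]
finger_gap: 0.994
```

```bash
python3 -c "
from h import *
togo([.690,-.200,.131],np.radians(121))"
```

```text
t 2.8 tcp [ 0.688  -0.1997  0.1775] yaw -1.0334 tilt 0.38 shift [ 0.0016 -0.0018  0.0465] wz -0.0036 F [0.03 0.32 0.12] gap 0.994 q [-0.3   0.61  1.44  0.    1.09  0.73]
```

Emit:
move_arm([
  {"x": 0.0008, "y": -0.0014, "z": 0.015, "wx": 0, "wy": 0, "wz": 0, "grip": 0.085},
  {"x": 0, "y": 0, "z": 0.018, "wx": 0, "wy": 0, "wz": 0, "grip": 0.085},
  {"x": 0, "y": 0, "z": 0.013, "wx": 0, "wy": 0, "wz": 0, "grip": 0.085},
  {"x": 0, "y": 0, "z": 0, "wx": 0, "wy": 0, "wz": 0, "grip": 0.085},
])

```text
clock: 3.2
tcp_pos: [0.6904, -0.1998, 0.1327]
orientation: [0.87, -0.493, -0.002, 0.0]
wrist_force: [-0.3, 0.5, 0.1]
finger_gap: 0.998
```

Emit:
move_arm([
  {"x": 0, "y": 0, "z": 0, "wx": 0, "wy": 0, "wz": 0, "grip": 0.02},
  {"x": 0, "y": 0, "z": 0, "wx": 0, "wy": 0, "wz": 0, "grip": 0.01},
  {"x": 0, "y": 0, "z": 0, "wx": 0, "wy": 0, "wz": 0, "grip": 0.0},
  {"x": 0, "y": 0, "z": 0, "wx": 0, "wy": 0, "wz": 0, "grip": 0.0},
  {"x": 0, "y": 0, "z": 0, "wx": 0, "wy": 0, "wz": 0, "grip": 0.0},
  {"x": 0, "y": 0, "z": 0, "wx": 0, "wy": 0, "wz": 0, "grip": 0.0},
  {"x": 0, "y": 0, "z": 0, "wx": 0, "wy": 0, "wz": 0, "grip": 0.0},
  {"x": 0, "y": 0, "z": 0, "wx": 0, "wy": 0, "wz": 0, "grip": 0.0},
])

```text
clock: 4.0
tcp_pos: [0.692, -0.2, 0.136]
orientation: [0.87, -0.493, 0.0, -0.0]
wrist_force: [-1.8, 1.9, 5.3]
finger_gap: 0.272
```

```bash
python3 -c "
from h import *
togo([.690,-.200,.131],np.radians(121))"
```

```text
t 4.0 tcp [ 0.692 -0.2    0.136] yaw -1.031 tilt 0.03 shift [-0.0011  0.0017  0.005 ] wz -0.0012 F [-1.79  1.93  5.29] gap 0.272 q [-0.3   0.66  1.46  0.    1.02  0.73]
```

Emit:
move_arm([
  {"x": 0, "y": 0, "z": -0.005, "wx": 0, "wy": 0, "wz": 0, "grip": 0.0},
  {"x": 0, "y": 0, "z": -0.015, "wx": 0, "wy": 0, "wz": 0, "grip": 0.0},
  {"x": 0, "y": 0, "z": -0.025, "wx": 0, "wy": 0, "wz": 0, "grip": 0.0},
  {"x": 0, "y": 0, "z": -0.03, "wx": 0, "wy": 0, "wz": 0, "grip": 0.0},
  {"x": 0, "y": 0, "z": -0.03, "wx": 0, "wy": 0, "wz": 0, "grip": 0.0},
  {"x": 0, "y": 0, "z": -0.025, "wx": 0, "wy": 0, "wz": 0, "grip": 0.0},
  {"x": 0, "y": 0, "z": -0.015, "wx": 0, "wy": 0, "wz": 0, "grip": 0.0},
  {"x": 0, "y": 0, "z": 0, "wx": 0, "wy": 0, "wz": 0, "grip": 0.0},
  {"x": 0, "y": 0, "z": 0, "wx": 0, "wy": 0, "wz": 0, "grip": 0.0},
])

```text
clock: 4.9
tcp_pos: [0.6913, -0.2002, 0.2796]
orientation: [0.87, -0.493, -0.0, 0.0]
wrist_force: [0.3, -0.0, -3.0]
finger_gap: 0.274
```

```bash
cat > d.py <<'E'
from h import *
togo([.765,.271,.277],np.radians(-97.5))
F=[]
for i in range(6):
    p,im,d=cam('side'); F.append(r.get_obs()['wrist_force'])
print(np.mean(F,0).round(2),np.std(F,0).round(2)); cv2.imwrite('pics/s1.png',im[:,:,::-1])
S=cv2.cvtColor(im,cv2.COLOR_RGB2HSV)[...,1]
p,im,d=cam('scene');C=cloud(p,d,d>0)
for n,c in(('box around jar/cup',(.60,.34,.9,.5)),('hammer corridor',(.64,-.10,.9,.2))):
    m=(C[:,0]>c[0])&(C[:,1]>c[1])&(C[:,0]<c[2])&(C[:,1]<c[3])&(C[:,2]>.03)&(C[:,2]<.3);Q=C[m]
    if len(Q): print(n,Q.min(0).round(3),Q.max(0).round(3),len(Q))
E
python3 d.py
```

```text
t 4.9 tcp [ 0.6913 -0.2002  0.2796] yaw -1.0311 tilt 0.05 shift [-0.3663 -0.3053  0.0026] wz 0.6706 F [ 0.32 -0.01 -3.05] gap 0.274 q [-0.3   0.52  1.35 -0.    1.27  0.73]
[-0.23  0.11 -2.43] [0.56 0.23 0.59]
box around jar/cup [0.609 0.383 0.03 ] [0.837 0.458 0.125] 2196
hammer corridor [ 0.716 -0.062  0.03 ] [0.811 0.137 0.043] 664
```

Weight is about 2.4 N. I'll average more readings, then rotate and travel.

```bash
cat > f.py <<'E'
from h import *
import sys
F=[]
for i in range(int(sys.argv[1])):
    r.get_image('side'); F.append(r.get_obs()['wrist_force'])
F=np.array(F);print('F',F.mean(0).round(3),'sem',(F.std(0)/len(F)**.5).round(3))
togo([.681,.282,.277],np.radians(-97.5))
E
python3 f.py 24
```

```text
F [ 0.081 -0.065 -2.587] sem [0.12  0.106 0.101]
t 6.45 tcp [ 0.6918 -0.2002  0.2803] yaw -1.0309 tilt 0.0 shift [-0.4192 -0.2386  0.0033] wz 0.6708 F [ 0.31  1.09 -3.01] gap 0.277 q [-0.3   0.52  1.35 -0.    1.27  0.73]
```

Emit:
move_arm([
  {"x": 0, "y": 0, "z": 0, "wx": 0, "wy": 0, "wz": 0.05, "grip": 0.0},
  {"x": 0, "y": 0, "z": 0, "wx": 0, "wy": 0, "wz": 0.1, "grip": 0.0},
  {"x": 0, "y": 0, "z": 0, "wx": 0, "wy": 0, "wz": 0.12, "grip": 0.0},
  {"x": 0, "y": 0, "z": 0, "wx": 0, "wy": 0, "wz": 0.12, "grip": 0.0},
  {"x": 0, "y": 0, "z": 0, "wx": 0, "wy": 0, "wz": 0.12, "grip": 0.0},
  {"x": 0, "y": 0, "z": 0, "wx": 0, "wy": 0, "wz": 0.1, "grip": 0.0},
  {"x": 0, "y": 0, "z": 0, "wx": 0, "wy": 0, "wz": 0.06, "grip": 0.0},
  {"x": 0, "y": 0, "z": 0, "wx": 0, "wy": 0, "wz": 0, "grip": 0.0},
])

```text
clock: 7.25
tcp_pos: [0.6918, -0.2002, 0.2803]
orientation: [-0.659, 0.752, 0.0, 0.0]
wrist_force: [0.5, 0.3, -2.8]
finger_gap: 0.275
```

Emit:
move_arm([
  {"x": -0.01, "y": -0.001, "z": 0, "wx": 0, "wy": 0, "wz": 0, "grip": 0.0},
  {"x": -0.02, "y": -0.001, "z": 0, "wx": 0, "wy": 0, "wz": 0, "grip": 0.0},
  {"x": -0.03, "y": -0.001, "z": 0, "wx": 0, "wy": 0, "wz": 0, "grip": 0.0},
  {"x": -0.035, "y": -0.001, "z": 0, "wx": 0, "wy": 0, "wz": 0, "grip": 0.0},
  {"x": -0.035, "y": -0.001, "z": 0, "wx": 0, "wy": 0, "wz": 0, "grip": 0.0},
  {"x": -0.035, "y": -0.001, "z": 0, "wx": 0, "wy": 0, "wz": 0, "grip": 0.0},
  {"x": -0.035, "y": -0.001, "z": 0, "wx": 0, "wy": 0, "wz": 0, "grip": 0.0},
  {"x": -0.025, "y": -0.001, "z": 0, "wx": 0, "wy": 0, "wz": 0, "grip": 0.0},
  {"x": -0.015, "y": -0.001, "z": 0, "wx": 0, "wy": 0, "wz": 0, "grip": 0.0},
])

```text
clock: 8.15
tcp_pos: [0.7319, 0.0407, 0.2803]
orientation: [-0.661, 0.75, 0.0, 0.0]
wrist_force: [-0.1, 0.8, -1.8]
finger_gap: 0.275
```

```bash
python3 -c "
from h import *
togo([.765,.271,.277],np.radians(-97.5))"
```

```text
t 8.15 tcp [0.7319 0.0407 0.2803] yaw -1.6973 tilt 0.04 shift [-0.2327 -0.0038  0.0035] wz 0.0044 F [-0.14  0.76 -1.76] gap 0.275 q [0.04 0.54 1.32 0.   1.28 1.74]
```

Emit:
move_arm([
  {"x": -0.015, "y": 0, "z": 0.0035, "wx": 0, "wy": 0, "wz": 0.004, "grip": 0.0},
  {"x": -0.03, "y": 0, "z": 0, "wx": 0, "wy": 0, "wz": 0, "grip": 0.0},
  {"x": -0.035, "y": 0, "z": 0, "wx": 0, "wy": 0, "wz": 0, "grip": 0.0},
  {"x": -0.035, "y": 0, "z": 0, "wx": 0, "wy": 0, "wz": 0, "grip": 0.0},
  {"x": -0.035, "y": 0, "z": 0, "wx": 0, "wy": 0, "wz": 0, "grip": 0.0},
  {"x": -0.035, "y": 0, "z": 0, "wx": 0, "wy": 0, "wz": 0, "grip": 0.0},
  {"x": -0.025, "y": 0, "z": 0, "wx": 0, "wy": 0, "wz": 0, "grip": 0.0},
  {"x": -0.015, "y": 0, "z": 0, "wx": 0, "wy": 0, "wz": 0, "grip": 0.0},
  {"x": -0.006, "y": 0, "z": 0, "wx": 0, "wy": 0, "wz": 0, "grip": 0.0},
  {"x": 0, "y": 0, "z": 0, "wx": 0, "wy": 0, "wz": 0, "grip": 0.0},
])

```text
clock: 9.15
tcp_pos: [0.7627, 0.2655, 0.2764]
orientation: [-0.658, 0.753, -0.0, -0.0]
wrist_force: [0.3, 0.5, -2.8]
finger_gap: 0.273
```

```bash
cat > e.py <<'E'
from h import *
togo([.681,.282,.277],np.radians(-97.5))
p,im,d=cam('side')
v,u=np.mgrid[:480,:640];S=cv2.cvtColor(im,cv2.COLOR_RGB2HSV)[...,1]
K=cloud(p,d,(u>100)&(u<260)&(v>200)&(v<330)&(S<60))
K=K[(abs(K[:,1]-(.282-.131*(K[:,0]-.681)))<.018)&(K[:,2]>.19)&(K[:,2]<.25)&(K[:,0]>.6)&(K[:,0]<.73)]
for a in np.arange(.64,.73,.006):
    q=K[(K[:,0]>=a)&(K[:,0]<a+.006)]
    if len(q): print(round(a,3),len(q),'y',np.median(q[:,1]).round(4),'z',q[:,2].min().round(4),np.median(q[:,2]).round(4),q[:,2].max().round(4))
cv2.imwrite('pics/s2.png',cv2.resize(im[150:390,60:380,::-1],(800,600)))
E
python3 e.py
```

```text
t 9.15 tcp [0.7627 0.2655 0.2764] yaw -1.7048 tilt 0.04 shift [-0.0055  0.0832 -0.0006] wz -0.0031 F [ 0.31  0.47 -2.75] gap 0.273 q [ 0.32  0.67  1.11 -0.    1.36  2.03]
0.64 15 y 0.2872 z 0.2191 0.2243 0.2278
0.646 10 y 0.2871 z 0.2193 0.2234 0.2265
0.652 16 y 0.2859 z 0.2198 0.2239 0.2257
0.658 13 y 0.2852 z 0.2153 0.2224 0.2257
0.664 13 y 0.2851 z 0.2063 0.2129 0.2209
0.67 8 y 0.2843 z 0.2043 0.2091 0.2134
0.676 14 y 0.2826 z 0.2042 0.2073 0.2099
0.682 18 y 0.2821 z 0.2029 0.2087 0.2151
0.688 26 y 0.2807 z 0.2068 0.2144 0.2208
0.694 28 y 0.2804 z 0.2146 0.2232 0.2302
0.7 13 y 0.279 z 0.2231 0.2292 0.2304
```

View pics/s2.png

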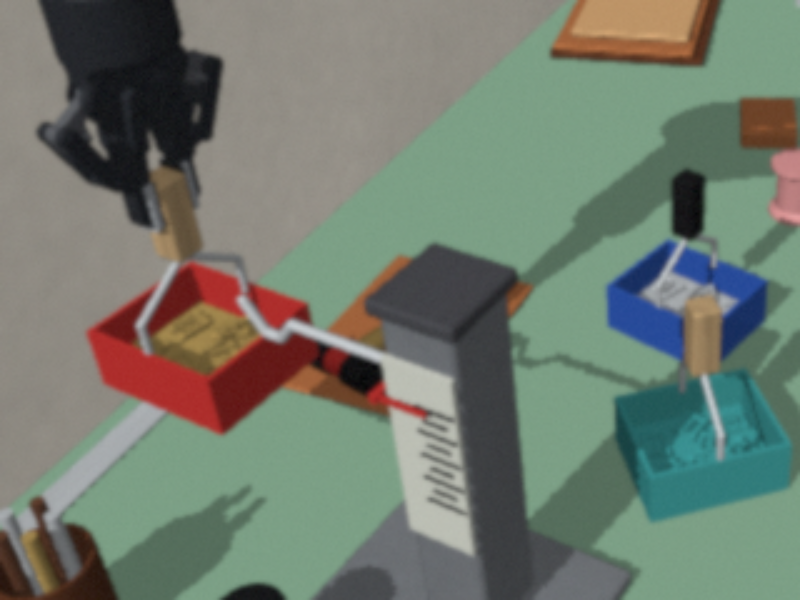

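The picture shows the bail lined up just outside the hook tip, with the tip at about (245,300) in the crop and the tray upright below it. The trough centre is about (0.680, 0.282). I'll slide in.

Emit:
move_arm([
  {"x": -0.0055, "y": 0.003, "z": 0, "wx": 0, "wy": 0, "wz": -0.003, "grip": 0.0},
  {"x": 0, "y": 0.01, "z": 0, "wx": 0, "wy": 0, "wz": 0, "grip": 0.0},
  {"x": 0, "y": 0.015, "z": 0, "wx": 0, "wy": 0, "wz": 0, "grip": 0.0},
  {"x": 0, "y": 0.015, "z": 0, "wx": 0, "wy": 0, "wz": 0, "grip": 0.0},
  {"x": 0, "y": 0.015, "z": 0, "wx": 0, "wy": 0, "wz": 0, "grip": 0.0},
  {"x": 0, "y": 0.015, "z": 0, "wx": 0, "wy": 0, "wz": 0, "grip": 0.0},
  {"x": 0, "y": 0.008, "z": 0, "wx": 0, "wy": 0, "wz": 0, "grip": 0.0},
  {"x": 0, "y": 0.002, "z": 0, "wx": 0, "wy": 0, "wz": 0, "grip": 0.0},
  {"x": 0, "y": 0, "z": 0, "wx": 0, "wy": 0, "wz": 0, "grip": 0.0},
])

```text
clock: 10.1
tcp_pos: [0.6812, 0.2817, 0.2773]
orientation: [-0.659, 0.752, -0.0, 0.0]
wrist_force: [1.1, -0.9, -2.5]
finger_gap: 0.273
```

```bash
cat > g.py <<'E'
from h import *
import sys
togo([.681,.282,.277],np.radians(-97.5))
p,im,d=cam('side');cv2.imwrite(sys.argv[1],cv2.resize(im[170:350,80:320,::-1],(800,600)))
E
python3 g.py pics/s3.png
```

```text
t 10.1 tcp [0.6812 0.2817 0.2773] yaw -1.702 tilt 0.04 shift [-0.0003  0.0003  0.0003] wz -0.0003 F [ 1.14 -0.88 -2.54] gap 0.273 q [ 0.38  0.55  1.31 -0.    1.28  2.08]
```

View pics/s3.png

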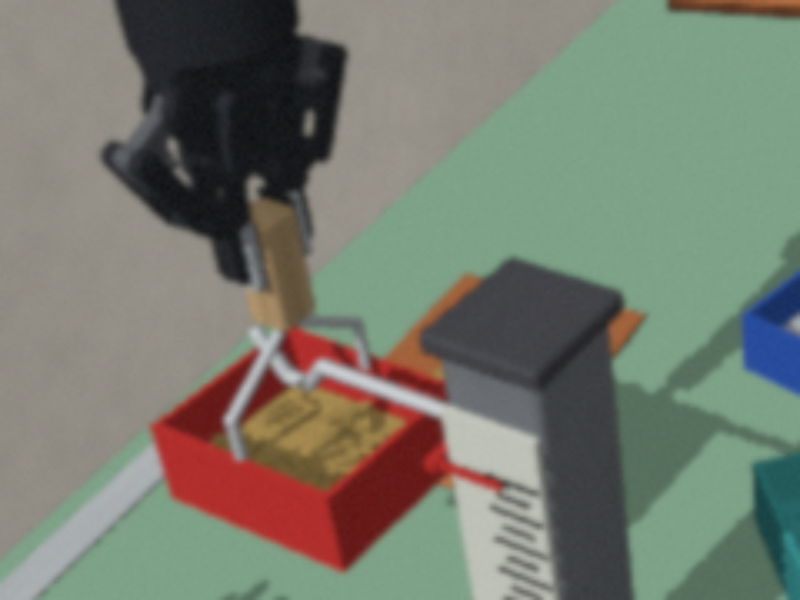

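The hook is now in the window, with the apex about 33 mm above the trough. I'll lower slowly.

Emit:
move_arm([
  {"x": 0, "y": 0, "z": 0.004, "wx": 0, "wy": 0, "wz": 0, "grip": 0.0},
  {"x": 0, "y": 0, "z": 0.006, "wx": 0, "wy": 0, "wz": 0, "grip": 0.0},
  {"x": 0, "y": 0, "z": 0.006, "wx": 0, "wy": 0, "wz": 0, "grip": 0.0},
  {"x": 0, "y": 0, "z": 0.005, "wx": 0, "wy": 0, "wz": 0, "grip": 0.0},
  {"x": 0, "y": 0, "z": 0.003, "wx": 0, "wy": 0, "wz": 0, "grip": 0.0},
  {"x": 0, "y": 0, "z": 0.0015, "wx": 0, "wy": 0, "wz": 0, "grip": 0.0},
  {"x": 0, "y": 0, "z": 0.0015, "wx": 0, "wy": 0, "wz": 0, "grip": 0.0},
  {"x": 0, "y": 0, "z": 0.0015, "wx": 0, "wy": 0, "wz": 0, "grip": 0.0},
  {"x": 0, "y": 0, "z": 0.0015, "wx": 0, "wy": 0, "wz": 0, "grip": 0.0},
  {"x": 0, "y": 0, "z": 0.0015, "wx": 0, "wy": 0, "wz": 0, "grip": 0.0},
])

```text
clock: 11.15
tcp_pos: [0.6813, 0.2819, 0.2455]
orientation: [-0.659, 0.752, -0.0, 0.0]
wrist_force: [-0.4, -0.4, -1.2]
finger_gap: 0.272
```

Emit:
move_arm([
  {"x": 0, "y": 0, "z": 0.0015, "wx": 0, "wy": 0, "wz": 0, "grip": 0.0},
  {"x": 0, "y": 0, "z": 0.0015, "wx": 0, "wy": 0, "wz": 0, "grip": 0.0},
  {"x": 0, "y": 0, "z": 0.0015, "wx": 0, "wy": 0, "wz": 0, "grip": 0.0},
  {"x": 0, "y": 0, "z": 0.0015, "wx": 0, "wy": 0, "wz": 0, "grip": 0.0},
  {"x": 0, "y": 0, "z": 0.0015, "wx": 0, "wy": 0, "wz": 0, "grip": 0.0},
  {"x": 0, "y": 0, "z": 0.0015, "wx": 0, "wy": 0, "wz": 0, "grip": 0.0},
  {"x": 0, "y": 0, "z": 0.0015, "wx": 0, "wy": 0, "wz": 0, "grip": 0.0},
  {"x": 0, "y": 0, "z": 0.0015, "wx": 0, "wy": 0, "wz": 0, "grip": 0.0},
  {"x": 0, "y": 0, "z": 0.0015, "wx": 0, "wy": 0, "wz": 0, "grip": 0.0},
  {"x": 0, "y": 0, "z": 0, "wx": 0, "wy": 0, "wz": 0, "grip": 0.0},
])

```text
clock: 12.15
tcp_pos: [0.6812, 0.2818, 0.2316]
orientation: [-0.659, 0.752, 0.0, -0.0]
wrist_force: [1.3, 0.3, -1.0]
finger_gap: 0.273
```

```bash
python3 f.py 12; python3 g.py pics/s4.png
```

```text
F [ 0.833  0.283 -0.623] sem [0.181 0.098 0.137]
t 12.75 tcp [0.6812 0.2818 0.2319] yaw -1.702 tilt 0.0 shift [-0.0001  0.0003 -0.0451] wz -0.0003 F [ 0.64  0.69 -0.6 ] gap 0.27 q [0.38 0.59 1.35 0.   1.2  2.08]
t 12.75 tcp [0.6812 0.2818 0.2319] yaw -1.702 tilt 0.0 shift [-0.0001  0.0003 -0.0451] wz -0.0003 F [ 0.64  0.69 -0.6 ] gap 0.27 q [0.38 0.59 1.35 0.   1.2  2.08]
```

View pics/s4.png

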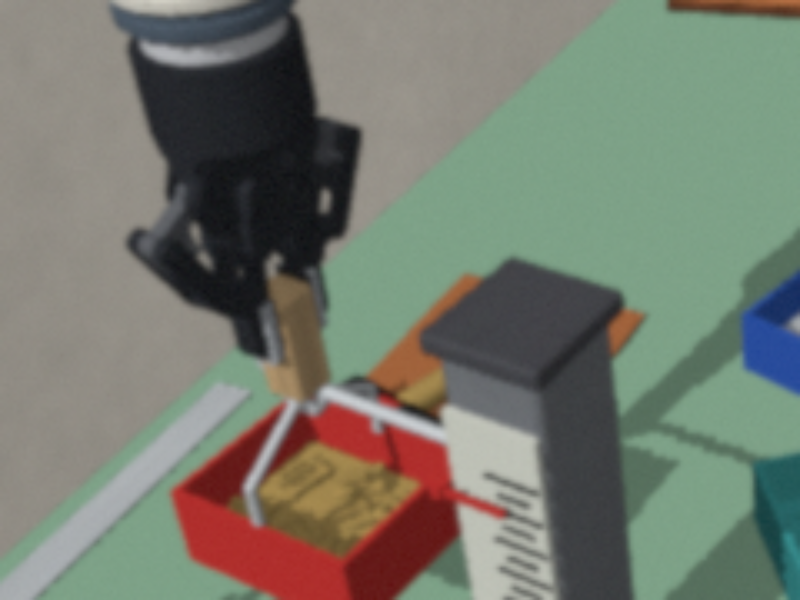

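The bail is on the hook and it has sunk, with the pointer at (505,513). A +x force of about 0.8 N suggests the bail is on the inner slope of the trough, so I'll shift outward 4 mm and recheck.

Emit:
move_arm([
  {"x": 0, "y": -0.001, "z": 0, "wx": 0, "wy": 0, "wz": 0, "grip": 0.0},
  {"x": 0, "y": -0.001, "z": 0, "wx": 0, "wy": 0, "wz": 0, "grip": 0.0},
  {"x": 0, "y": -0.001, "z": 0, "wx": 0, "wy": 0, "wz": 0, "grip": 0.0},
  {"x": 0, "y": -0.001, "z": 0, "wx": 0, "wy": 0, "wz": 0, "grip": 0.0},
  {"x": 0, "y": 0, "z": 0, "wx": 0, "wy": 0, "wz": 0, "grip": 0.0},
])

```text
clock: 13.3
tcp_pos: [0.6842, 0.2813, 0.2313]
orientation: [-0.659, 0.752, 0.001, -0.001]
wrist_force: [-4.4, 0.6, -0.9]
finger_gap: 0.271
```

```bash
cat > k.py <<'E'
# hook sink from pointer height and hook-arm height, against the first pictures
from h import *
def meas(p,im,d,n):
    H,S,V=cv2.split(cv2.cvtColor(im,cv2.COLOR_RGB2HSV));v,u=np.mgrid[:480,:640]
    A=cloud(p,d,(S<70)&(V>110)); A=A[(A[:,0]>.60)&(A[:,0]<.645)&(abs(A[:,1]-(.282-.131*(A[:,0]-.681)))<.012)&(A[:,2]>.13)&(A[:,2]<.24)]
    B=cloud(p,d,((H<6)|(H>174))&(S>150)&(V>60)); B=B[(B[:,0]>.54)&(B[:,0]<.575)&(B[:,1]>.31)&(B[:,1]<.36)&(B[:,2]>.12)]
    return np.array([np.median(A[:,2]),np.median(B[:,2])]),len(A),len(B)
for n in('side','scene'):
    z=np.load(n+'.npz');a=meas(r.camera_params(n),z['im'],z['d'],n);b=meas(*cam(n),n)
    print(n,'sink arm/pointer mm',((a[0]-b[0])*1000).round(1),a[1:],b[1:])
E
python3 k.py; python3 f.py 16
```

```text
side sink arm/pointer mm [15.1 15.5] (107, 51) (107, 50)
scene sink arm/pointer mm [15.4  nan] (50, 66) (16, 0)
F [-5.395  0.768 -1.146] sem [0.087 0.139 0.132]
t 14.2 tcp [0.6844 0.2813 0.2315] yaw -1.7019 tilt 0.1 shift [-0.0002  0.0036 -0.0455] wz -0.0002 F [-5.5   1.05 -0.66] gap 0.275 q [0.37 0.59 1.34 0.   1.21 2.08]
  return _methods._mean(a, axis=axis, dtype=dtype,
  ret = ret.dtype.type(ret / rcount)
```

A force of -5.4 N means the outer slope is being pushed, so the centre was nearly right. I'll go back 3 mm.

Emit:
move_arm([
  {"x": 0, "y": 0.001, "z": 0, "wx": 0, "wy": 0, "wz": 0, "grip": 0.0},
  {"x": 0, "y": 0.001, "z": 0, "wx": 0, "wy": 0, "wz": 0, "grip": 0.0},
  {"x": 0, "y": 0.001, "z": 0, "wx": 0, "wy": 0, "wz": 0, "grip": 0.0},
  {"x": 0, "y": 0, "z": 0, "wx": 0, "wy": 0, "wz": 0, "grip": 0.0},
])

```text
clock: 14.6
tcp_pos: [0.6832, 0.2815, 0.2324]
orientation: [-0.659, 0.752, -0.001, 0.001]
wrist_force: [1.7, -1.4, -0.5]
finger_gap: 0.269
```

```bash
python3 k.py 2>/dev/null; python3 f.py 16
```

```text
side sink arm/pointer mm [14.1 14. ] (107, 51) (108, 54)
scene sink arm/pointer mm [14.1  nan] (50, 66) (14, 0)
F [ 4.487 -1.341 -0.884] sem [0.228 0.082 0.136]
t 15.5 tcp [0.6828 0.2816 0.2321] yaw -1.7021 tilt 0.08 shift [-0.0002  0.0018 -0.0449] wz -0.0004 F [ 4.24 -1.9   0.57] gap 0.275 q [ 0.38  0.59  1.35 -0.    1.2   2.08]
```

Emit:
move_arm([
  {"x": 0, "y": -0.0007, "z": 0, "wx": 0, "wy": 0, "wz": 0, "grip": 0.0},
  {"x": 0, "y": -0.0006, "z": 0, "wx": 0, "wy": 0, "wz": 0, "grip": 0.0},
  {"x": 0, "y": 0, "z": 0, "wx": 0, "wy": 0, "wz": 0, "grip": 0.0},
  {"x": 0, "y": 0, "z": 0, "wx": 0, "wy": 0, "wz": 0, "grip": 0.0},
])

```text
clock: 15.9
tcp_pos: [0.6832, 0.2816, 0.2316]
orientation: [-0.659, 0.752, 0.0, -0.0]
wrist_force: [2.0, -0.6, -1.4]
finger_gap: 0.267
```

```bash
python3 f.py 14
```

```text
F [ 1.084 -0.651 -1.007] sem [0.199 0.138 0.114]
t 16.6 tcp [0.6833 0.2815 0.2318] yaw -1.702 tilt 0.02 shift [-0.0001  0.0024 -0.0452] wz -0.0003 F [ 0.32 -0.79 -1.42] gap 0.271 q [0.37 0.59 1.35 0.   1.2  2.08]
```

Emit:
move_arm([
  {"x": 0, "y": -0.0003, "z": 0.001, "wx": 0, "wy": 0, "wz": 0, "grip": 0.0},
  {"x": 0, "y": 0, "z": 0.0015, "wx": 0, "wy": 0, "wz": 0, "grip": 0.0},
  {"x": 0, "y": 0, "z": 0.0015, "wx": 0, "wy": 0, "wz": 0, "grip": 0.0},
  {"x": 0, "y": 0, "z": 0.0015, "wx": 0, "wy": 0, "wz": 0, "grip": 0.0},
  {"x": 0, "y": 0, "z": 0.0015, "wx": 0, "wy": 0, "wz": 0, "grip": 0.0},
  {"x": 0, "y": 0, "z": 0.0015, "wx": 0, "wy": 0, "wz": 0, "grip": 0.0},
  {"x": 0, "y": 0, "z": 0.001, "wx": 0, "wy": 0, "wz": 0, "grip": 0.0},
  {"x": 0, "y": 0, "z": 0.001, "wx": 0, "wy": 0, "wz": 0, "grip": 0.0},
  {"x": 0, "y": 0, "z": 0, "wx": 0, "wy": 0, "wz": 0, "grip": 0.0},
  {"x": 0, "y": 0, "z": 0, "wx": 0, "wy": 0, "wz": 0, "grip": 0.0},
])

```text
clock: 17.6
tcp_pos: [0.6836, 0.2815, 0.2213]
orientation: [-0.659, 0.752, 0.0, -0.0]
wrist_force: [-2.6, -0.2, -0.3]
finger_gap: 0.269
```

```bash
python3 k.py 2>/dev/null; python3 f.py 30
```

```text
side sink arm/pointer mm [25.1 25.4] (107, 51) (103, 51)
scene sink arm/pointer mm [24.8  nan] (50, 66) (15, 0)
F [-2.504 -0.452  0.077] sem [0.097 0.072 0.09 ]
t 19.2 tcp [0.6838 0.2815 0.2213] yaw -1.702 tilt 0.01 shift [-0.0002  0.0028 -0.0557] wz -0.0003 F [-2.81 -0.62  0.46] gap 0.27 q [ 0.37  0.6   1.35 -0.    1.19  2.08]
```

Balance reached: Fz is about 0.08 ± 0.09 N and sink is 25 mm, against 2.5 N measured. I'll relieve the small sideways force.

Emit:
move_arm([
  {"x": 0, "y": 0.0003, "z": 0, "wx": 0, "wy": 0, "wz": 0, "grip": 0.0},
  {"x": 0, "y": 0.0003, "z": 0, "wx": 0, "wy": 0, "wz": 0, "grip": 0.0},
  {"x": 0, "y": 0, "z": 0, "wx": 0, "wy": 0, "wz": 0, "grip": 0.0},
  {"x": 0, "y": 0, "z": 0, "wx": 0, "wy": 0, "wz": 0, "grip": 0.0},
])

```text
clock: 19.6
tcp_pos: [0.6835, 0.2815, 0.2215]
orientation: [-0.659, 0.752, -0.0, 0.0]
wrist_force: [-0.5, -0.7, 0.7]
finger_gap: 0.275
```

```bash
python3 f.py 24
```

```text
F [ 0.737 -1.03   0.044] sem [0.201 0.106 0.101]
t 20.8 tcp [0.6833 0.2815 0.2214] yaw -1.702 tilt 0.01 shift [-0.0001  0.0023 -0.0556] wz -0.0003 F [ 2.29 -1.55 -0.06] gap 0.274 q [ 0.37  0.6   1.35 -0.    1.18  2.08]
```

Emit:
move_arm([
  {"x": 0, "y": 0, "z": 0, "wx": 0, "wy": 0, "wz": 0, "grip": 0.022},
  {"x": 0, "y": 0, "z": 0, "wx": 0, "wy": 0, "wz": 0, "grip": 0.024},
  {"x": 0, "y": 0, "z": 0, "wx": 0, "wy": 0, "wz": 0, "grip": 0.026},
  {"x": 0, "y": 0, "z": 0, "wx": 0, "wy": 0, "wz": 0, "grip": 0.028},
  {"x": 0, "y": 0, "z": 0, "wx": 0, "wy": 0, "wz": 0, "grip": 0.032},
  {"x": 0, "y": 0, "z": 0, "wx": 0, "wy": 0, "wz": 0, "grip": 0.038},
  {"x": 0, "y": 0, "z": 0, "wx": 0, "wy": 0, "wz": 0, "grip": 0.045},
  {"x": 0, "y": 0, "z": 0, "wx": 0, "wy": 0, "wz": 0, "grip": 0.055},
  {"x": 0, "y": 0, "z": 0, "wx": 0, "wy": 0, "wz": 0, "grip": 0.065},
  {"x": 0, "y": 0, "z": 0, "wx": 0, "wy": 0, "wz": 0, "grip": 0.075},
])

```text
clock: 21.8
tcp_pos: [0.6832, 0.2815, 0.2213]
orientation: [-0.659, 0.752, 0.0, -0.0]
wrist_force: [0.4, 0.7, -1.3]
finger_gap: 0.875
```

```bash
python3 k.py 2>/dev/null; python3 g.py pics/s5.png
```

```text
side sink arm/pointer mm [24.6 25.1] (107, 51) (103, 51)
scene sink arm/pointer mm [25.5  nan] (50, 66) (18, 0)
t 21.9 tcp [0.6832 0.2816 0.2213] yaw -1.702 tilt 0.0 shift [-0.0001  0.0022 -0.0557] wz -0.0003 F [-0.63  0.27  0.36] gap 0.876 q [0.37 0.6  1.35 0.   1.18 2.08]
```

View pics/s5.png

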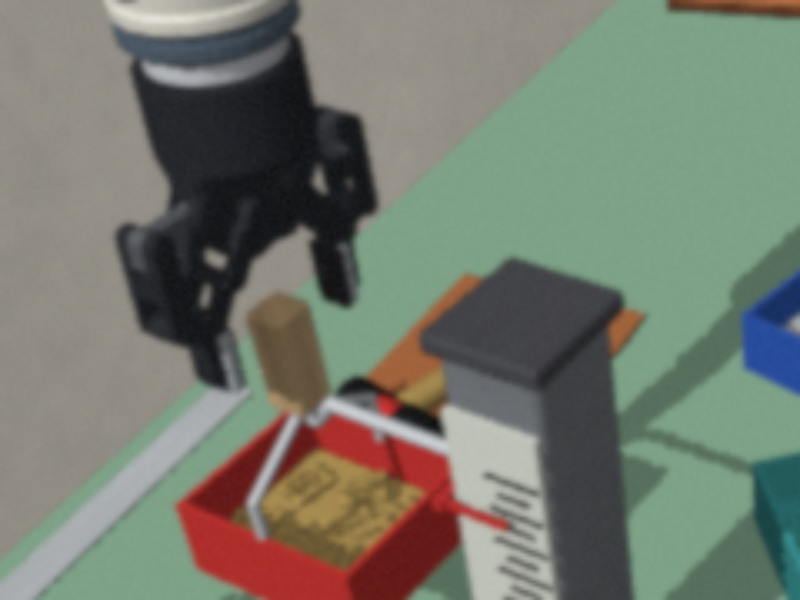

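The basket is released. It hangs upright in the trough with the grip centred between the open fingers, and the pointer reads about 25 mm. I'll withdraw straight up and let it settle.

Emit:
move_arm([
  {"x": 0, "y": 0, "z": -0.01, "wx": 0, "wy": 0, "wz": 0, "grip": 0.085},
  {"x": 0, "y": 0, "z": -0.02, "wx": 0, "wy": 0, "wz": 0, "grip": 0.085},
  {"x": 0, "y": 0, "z": -0.03, "wx": 0, "wy": 0, "wz": 0, "grip": 0.085},
  {"x": 0, "y": 0, "z": -0.03, "wx": 0, "wy": 0, "wz": 0, "grip": 0.085},
  {"x": 0, "y": 0, "z": -0.03, "wx": 0, "wy": 0, "wz": 0, "grip": 0.085},
  {"x": 0, "y": 0, "z": -0.02, "wx": 0, "wy": 0, "wz": 0, "grip": 0.085},
  {"x": 0, "y": 0, "z": 0, "wx": 0, "wy": 0, "wz": 0, "grip": 0.085},
  {"x": 0, "y": 0, "z": 0, "wx": 0, "wy": 0, "wz": 0, "grip": 0.085},
  {"x": 0, "y": 0, "z": 0, "wx": 0, "wy": 0, "wz": 0, "grip": 0.085},
  {"x": 0, "y": 0, "z": 0, "wx": 0, "wy": 0, "wz": 0, "grip": 0.085},
])

```text
clock: 22.95
tcp_pos: [0.6826, 0.2814, 0.3596]
orientation: [-0.659, 0.752, 0.0, -0.001]
wrist_force: [0.8, 0.2, -0.6]
finger_gap: 0.994
```

```bash
python3 - <<'E' 2>/dev/null
from h import *
ims=[]
for i in range(40):
    p,im,d=cam('side')
    if i%4==3:
        H,S,V=cv2.split(cv2.cvtColor(im,cv2.COLOR_RGB2HSV))
        C=cloud(p,d,((H<6)|(H>174))&(S>150)&(V>60)); B=C[(C[:,0]>.54)&(C[:,0]<.575)&(C[:,1]>.31)&(C[:,1]<.36)&(C[:,2]>.12)]
        T=C[(C[:,0]>.58)&(C[:,0]<.8)&(C[:,1]>.2)&(C[:,1]<.36)&(C[:,2]<.2)]
        print(np.median(B[:,2]).round(4),np.mean(T,0).round(4),T.min(0).round(3),len(T))
togo([.681,.282,.277],np.radians(-97.5))
E
python3 k.py 2>/dev/null; python3 g.py pics/s6.png
```

```text
0.2069 [0.6722 0.2973 0.1148] [0.615 0.226 0.084] 2321
0.206 [0.6722 0.2972 0.1148] [0.615 0.226 0.084] 2324
0.2064 [0.6722 0.2972 0.1148] [0.615 0.225 0.083] 2325
0.2061 [0.6722 0.2972 0.1149] [0.615 0.226 0.084] 2332
0.2062 [0.6722 0.2973 0.115 ] [0.615 0.226 0.083] 2321
0.2063 [0.6724 0.2972 0.1149] [0.615 0.226 0.084] 2320
0.2063 [0.6722 0.2973 0.1149] [0.615 0.225 0.083] 2327
0.2064 [0.6721 0.2973 0.1149] [0.615 0.226 0.083] 2329
0.206 [0.6721 0.2973 0.1149] [0.615 0.225 0.084] 2324
0.2062 [0.6722 0.2972 0.1149] [0.615 0.225 0.082] 2327
t 24.95 tcp [0.6832 0.2816 0.3613] yaw -1.702 tilt 0.0 shift [-0.0001  0.0022  0.0843] wz -0.0003 F [ 0.31  0.3  -0.14] gap 0.996 q [0.37 0.5  1.21 0.   1.43 2.08]
side sink arm/pointer mm [24.8 25.2] (107, 51) (103, 51)
t 25.0 tcp [0.6832 0.2816 0.3613] yaw -1.702 tilt 0.0 shift [-0.0001  0.0022  0.0843] wz -0.0003 F [ 0.19 -0.26  0.18] gap 0.997 q [0.37 0.5  1.21 0.   1.43 2.08]Traceback (most recent call last):
  File "g.py", line 4, in <module>
    p,im,d=cam('side');cv2.imwrite(sys.argv[1],cv2.resize(im[170:350,80:320,::-1],(800,600)))
           ~~~^^^^^^^^
  File "h.py", line 4, in cam
    p=r.camera_params(n); im,d=r.get_image(n); return p,im,d
                               ~~~~~~~~~~~^^^
ValueError: 200 camera calls are used up
```

Everything is at rest, so I'm handing in.

```bash
python3 -c "
from bench import r
print(r.hand_in())"
```

```text
the job is handed in; nothing more can be done
None
```

The red basket is hanging free on the hook and the job is handed in; `hand_in` gives no verdict. I gripped it by its wooden grip, threaded the bail over the hook, lowered it in small steps until the spring carried the weight, then let go and withdrew straight up.

**Weight:** the lifted basket read about 2.6 N at the wrist. The hook sank about 25 mm, which means 2.5 N, so the two agree within noise.

**Release:** just before letting go the vertical wrist force was 0.04 ± 0.10 N. The sink stayed at about 25 mm before and after.

**At rest:** over 2 s after withdrawing, the pointer and basket held still to within about 1 mm. The underside was about 0.083 m off the bench, the arm was 0.14 m above its release height, and the wrist read about 0 N.

**Problems along the way:**
- **First move calls:** they were refused because the rows needed every field. Nothing moved.
- **Sideways force in the trough:** a 4 mm correction I made while the bail was on the hook turned out to be too much. It gave up to about 5 N sideways on the hook until I backed it off. About 1 N on average (2–3 N in the last single reading) was left when I let go.
- **Checks not made:** the 200 camera calls ran out before a final picture. The scene-camera pointer reading also failed because the pointer was hidden. The end check therefore rests on the side-camera depth data. I did not re-measure the bystanders; the arm and basket paths were planned clear of them.

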